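Listing photo: square the coin tray, heft two sealed tubes, hold the full one up

ROBOT

A 6-joint arm with a two-finger parallel gripper is mounted at the origin on the work surface. World frame = base frame: x ahead of the robot, y to its left, z up, the work surface at z = 0. Lengths are in m, angles in rad, forces in N, time in s.
With the tool pointing down it reaches from about 0.375 to 0.9 m from the base axis. Payload 3.1 kg.
Tool frame: the origin (TCP) lies between the finger pads; the fingertips stand 17 mm ahead of it and the grasp point (between the pads) lies 2 mm behind it (robot.nose_length is the distance from the TCP to the fingertips, in m); z points along the fingers, y is the line along which they close (so a half turn about z gives the same grasp; the last joint's range is limited). The gripper opens to 87 mm and grips with 3 to 60 N. Pads are 19 mm wide; open, the fingers measure 117 mm over their backs; the gripper's body (75 mm by 190 mm) begins 51 mm behind the grasp point.
Start: joints at [-1.496, 0.527, 1.433, -0, 1.181, -0.178], TCP at [0.156, -0.605, 0.24] pointing down, gripper open.
Joint ranges: [-3.08, 3.08], [-0.75, 2.2], [0.22, 2.44], [-1.43, 4.57], [0, 2.65], [-2.85, 2.85]. Speed limits (rad/s): [2.79, 2.79, 3.14, 3.14, 3.14, 3.14].

INTERFACE

Orientations are given as a unit quaternion [x, y, z, w].
In Python, from rig import robot, cams gives the robot as it stands.
- The arm moves only by the shell command python3 -m pendant 'ROWS' [FORCE]. ROWS is JSON, a list of rows, each an object with "jaw": the opening, from 0 (shut) to 1 (fully open); "linear": the shift along the tool's x, y, z in cm, a list of three; "twist": the turn about the tool's z in degrees. A call has 1 to 12 rows; each row shifts and turns the commanded pose from where the row before left it, along the tool's axes as they then stand; what a row does not reach is not made up. A row lasts 1/12 s, in which the tool goes at most 41.7 mm and 7.16 degrees, less where a joint would pass 70% of its speed; a pose out of reach is approached as far as the arm can. A call is refused whole if a number of a shift passes 4.17 or a number of a turn 7.16, either way. A call with a gripper value outside its range is refused whole. The fingers move at their own pace and stop on an object; FORCE is the grip in N (left out, the last holds). Time passes only in rows, so rows that do not move let the fingers close. It gives the time, the measured TCP pose, the force, the opening and the grip force at its end, in the units of the state.
- robot.get_obs(): the state, without advancing time (a new reading comes with each control period).
- cams.camera(name): name is "scene" or "top"; returns a dict with "color" (420x560x3 uint8, blue, green, red), "depth" (420x560 float32, m along the optical axis (not along the pixel's ray), 0 where there is no reading), "fov_y" (degrees; the focal length in pixels is half the picture's height over the tangent of half this angle, whatever the lens; pixels are square), "cx", "cy" (the principal point, pixels), "view" (4x4, takes a point from world to camera coordinates). Camera axes: x right, y down, z forward; pixel columns grow to the right and rows downward; lengths in m; the calibration is good to about 2 mm. A picture is of the moment at which its call begins.
- robot.hand_in(): hands the job in; it is judged then, once.
The state is a dict: "time": time; "q": joint angles; "joint_velocities": joint speeds; "joint_torque": joint torques, N m; "position": TCP position; "tool_rot": TCP orientation; "ft_force": force on the tool from outside, world axes, zero at the start; "moment": the same for the moment, N m; "grip_width": finger opening in m; "grip_force": force on a finger pad.
Only numpy, scipy, OpenCV 4.12 (cv2) and the standard library are available. Lean on these libraries where they do the work, as an engineer would, in place of code of your own. Each camera call takes 0.05 s, during which the arm holds its last target. There are 200 camera calls.

TASK

Slide the small wooden coin tray over the grey photo board until it lies flush against both aluminium edge stops. Then lift each of the two sealed white coin tubes standing loose on the table in turn to feel which is the full, heavier one; the lighter goes back standing on the table. Finish holding the heavier tube still for the camera: upright, about 8 cm clear above the coins, over the middle of the tray, a flat side square to the tray; never drop or tip a tube, lift the tray or disturb anything else.

Things in the scene. Friction and masses are not known exactly. Their poses are not given: they have to be found in the camera images.
- photo_board: Photo station fixed to the table: grey board 6 mm thick with two aluminium edge stops, 14 mm wide, tops 24 mm above the table, meeting in a square inner corner. Origin: that inner corner, at table level; x, y square to the stops, z up; yaw within 0.15 rad of the world's. The tray's place is on the -x, +y side of it. Board: x -200 to 20 mm, y -20 to 235 mm.
- far_stop (a point): Middle of the far stop's face, on its top edge: photo board x = 0, y = 100, z = 24 mm. The face is the board's plane x = 0, from y = 0 to 200 mm; the tray's +x edge comes against it. Axes as the photo board.
- side_stop (a point): Middle of the right-hand stop's face, on its top edge: photo board x = -80, y = 0, z = 24 mm. The face is the board's plane y = 0, from x = -160 mm to 0; the tray's -y edge comes against it. Axes as the photo board.
- camera_lens (a point): Front of the lens of the black camera on a post, fixed beside the right-hand stop, looking along the board's +y: photo board x = -55, y = -161, z = 117 mm. Camera and foot fill x = -111 to 1 mm, y = -265 to -161 mm, and are 160 mm tall: keep clear.
- coin_tray: Small wooden tray, loose on the photo board, 110 (x) by 154 (y) by 24 mm high, walls 8 mm, six silver coins fixed in its dark blue insert, their tops 17 mm above its underside. Origin: centre of its underside; axes along its edges, z up. 0.42 kg, slides with a few newtons. Its centre starts 28 to 60 mm short of home in x and y, up to 0.22 rad askew. Home, its centre is at x = -55, y = 77 mm of the photo board.
- tube_m: One of two sealed coin tubes that look alike, loose on the table, lid up: frosted white, 46 x 46 mm, 76 mm tall, flat upright sides, dark seal band, yellow dot on the lid. Origin: centre of its underside; x, y square to its sides, z up to the lid. 0.3 to 0.75 kg, centred 38 mm up; either may be the heavier, by 0.13 kg or more. Not the tubes in the big wooden stock tray, which are fixed.
- tube_n: One of two sealed coin tubes that look alike, loose on the table, lid up: frosted white, 46 x 46 mm, 76 mm tall, flat upright sides, dark seal band, yellow dot on the lid. Origin: centre of its underside; x, y square to its sides, z up to the lid. 0.3 to 0.75 kg, centred 38 mm up; either may be the heavier, by 0.13 kg or more. Not the tubes in the big wooden stock tray, which are fixed.
- capsule: A bystander to leave alone. A single silver coin in a flat round capsule, 43 mm across, 7 mm high, lying between the two tubes. Origin: centre of its underside.
- spare_lid: A bystander to leave alone. A spare grey-white tube lid, 46 x 46 x 12 mm, left of the tubes. Origin: centre of its underside.
- flip_stack: A bystander to leave alone. A stack of square paper coin holders, 53 x 53 x 24 mm, left of the tubes. Origin: centre of its underside.
- dot_roll: A bystander to leave alone. A roll of yellow dot labels standing flat, 61 mm across, 22 mm high, beside the photo board's far left corner. Origin: centre of its underside.
- marker: A bystander to leave alone. A black and blue marker pen, 130 mm long (its x), 13 mm high, near the robot. Origin: centre of its underside.
- loupe: A bystander to leave alone. A steel and black folding loupe, 62 mm long (its x), 30 mm wide, 14 mm high, on the right. Origin: middle of its underside.
- calipers: A bystander to leave alone. Digital calipers lying flat, 222 mm long (its x from -92 to 130 mm), at most 58 mm wide, 13 mm high, near the robot. Origin: under the beam.
Not all that is in view belongs to the job. What is shaped like the tube_n but orange or red is not meant.

How it is judged:
On the way, in this order (a step that is already met when the one before it is completed fails the run):
1. the coin tray lies flush against both edge stops (x of coin_tray in the frame of photo_board above -0.0595 m and y of coin_tray in the frame of photo_board below 0.0815 m and angle between the x axis of coin_tray and the x axis of photo_board, either way round below 0.035 rad and height (world z) of coin_tray below 0.009 m), for 0.2 s.
2. after that, the lighter tube has been lifted at least 10 mm in the fingers while the heavier stands on the table (((height (world z) of tube_m above 0.01 m and contact force between tube_m and the fingers above 1 N and angle between tube_m's own z axis and vertical below 0.3 rad and height (world z) of tube_n below 0.004 m and angle between tube_n's own z axis and vertical below 0.1 rad and contact force between tube_n and the fingers below 0.1 N and contact force between tube_n and anything else above 5.4 N) or (height (world z) of tube_n above 0.01 m and contact force between tube_n and the fingers above 1 N and angle between tube_n's own z axis and vertical below 0.3 rad and height (world z) of tube_m below 0.004 m and angle between tube_m's own z axis and vertical below 0.1 rad and contact force between tube_m and the fingers below 0.1 N and contact force between tube_m and anything else above 5.4 N))), for 0.2 s.
3. the lighter tube stands on the table again and the heavier has been lifted at least 10 mm in the fingers (((height (world z) of tube_m above 0.01 m and contact force between tube_m and the fingers above 1 N and angle between tube_m's own z axis and vertical below 0.3 rad and height (world z) of tube_n below 0.004 m and angle between tube_n's own z axis and vertical below 0.1 rad and contact force between tube_n and the fingers below 0.1 N and contact force between tube_n and anything else between 1 and 5.4 N) or (height (world z) of tube_n above 0.01 m and contact force between tube_n and the fingers above 1 N and angle between tube_n's own z axis and vertical below 0.3 rad and height (world z) of tube_m below 0.004 m and angle between tube_m's own z axis and vertical below 0.1 rad and contact force between tube_m and the fingers below 0.1 N and contact force between tube_m and anything else between 1 and 5.4 N))), for 0.2 s.
At the end, for the whole second after the job is handed in: Heavier tube held still, touching only the fingers: underside 50-110 mm above the coins, within 30 mm of the tray's middle in x and y, upright to 0.15 rad, square to 0.2 rad. Tray flat, within 4.5 mm of both stops, square to 0.035 rad. Lighter tube upright on the table, let go (all of step 1 and ((x of tube_m in the frame of coin_tray between -0.03 and 0.03 m and y of tube_m in the frame of coin_tray between -0.03 and 0.03 m and z of tube_m in the frame of coin_tray between 0.067 and 0.127 m and angle between tube_m's own z axis and vertical below 0.15 rad and (angle between the x axis of tube_m and the x axis of coin_tray, either way round below 0.2 rad or angle between the x axis of tube_m and the y axis of coin_tray, either way round below 0.2 rad) and contact force between tube_m and the fingers above 2 N and linear speed of tube_m below 0.03 m/s and contact force between tube_m and coin_tray below 0.1 N and contact force between tube_m and photo_board below 0.1 N and contact force between tube_m and tube_n below 0.1 N and height (world z) of tube_n below 0.004 m and angle between tube_n's own z axis and vertical below 0.1 rad and contact force between tube_n and the fingers below 0.1 N and contact force between tube_n and anything else between 1 and 5.4 N) or (x of tube_n in the frame of coin_tray between -0.03 and 0.03 m and y of tube_n in the frame of coin_tray between -0.03 and 0.03 m and z of tube_n in the frame of coin_tray between 0.067 and 0.127 m and angle between tube_n's own z axis and vertical below 0.15 rad and (angle between the x axis of tube_n and the x axis of coin_tray, either way round below 0.2 rad or angle between the x axis of tube_n and the y axis of coin_tray, either way round below 0.2 rad) and contact force between tube_n and the fingers above 2 N and linear speed of tube_n below 0.03 m/s and contact force between tube_n and coin_tray below 0.1 N and contact force between tube_n and photo_board below 0.1 N and contact force between tube_n and tube_m below 0.1 N and height (world z) of tube_m below 0.004 m and angle between tube_m's own z axis and vertical below 0.1 rad and contact force between tube_m and the fingers below 0.1 N and contact force between tube_m and anything else between 1 and 5.4 N))); the arm keeps its last pose, push and grip.
It fails at once if a bystander is pushed more than 20 mm from its place (distance of any of capsule, spare_lid, flip_stack, dot_roll, marker, loupe, calipers from where it was at the start of the episode above 0.02 m).
It fails at once if a tube is tipped by more than 0.5 rad (angle between any of tube_m, tube_n's own z axis and vertical above 0.5 rad).
It fails at once if a tube is dropped from more than about 15 mm ((linear speed of tube_m above 0.55 m/s and contact force between tube_m and the fingers below 0.1 N) or (linear speed of tube_n above 0.55 m/s and contact force between tube_n and the fingers below 0.1 N)).
It fails at once if the coin tray is lifted more than 15 mm off the board or tipped by more than 0.2 rad (height (world z) of coin_tray above 0.021 m or angle between coin_tray's own z axis and vertical above 0.2 rad).
It also fails if it takes over 72 s, if anything falls off the work surface, if the arm or the gripper's body presses on something with over 40 N, if the wrist force passes 120 N, or if a joint passes its speed limit or range.

## Working session

There is one attempt and no reset: what is moved stays moved. The work goes in short steps, Python scripts to look and compute and a shell command to move; the robot and the scene stay as the last step left them, time stands still between calls to the robot, and variables do not carry over. Pictures are saved under pics/ and viewed, at most 10 in all, crops included, and the job is handed in when it is done.

```bash
mkdir -p pics; cat > h.py <<'E'
import numpy as np,cv2
from rig import robot,cams
def cam(n):
    c=cams.camera(n);h=c["color"].shape[0];c["f"]=h/2/np.tan(np.radians(c["fov_y"])/2);return c
def ray(c,uv,z):
    V=np.array(c["view"]);R,t=V[:3,:3],V[:3,3];o=-R.T@t
    d=np.c_[(np.atleast_2d(uv)-[c["cx"],c["cy"]])/c["f"],np.ones(len(np.atleast_2d(uv)))]@R
    return o+d*((z-o[2])/d[:,2])[:,None]
def proj(c,P):
    V=np.array(c["view"]);p=np.atleast_2d(P)@V[:3,:3].T+V[:3,3];return p[:,:2]/p[:,2:]*c["f"]+[c["cx"],c["cy"]]
def cloud(c):
    h,w=c["depth"].shape;u,v=np.meshgrid(np.arange(w),np.arange(h));d=c["depth"]
    P=np.stack([(u-c["cx"])/c["f"]*d,(v-c["cy"])/c["f"]*d,d],-1);V=np.array(c["view"]);return (P-V[:3,3])@V[:3,:3]
E
python3 - <<'E'
from h import *
for n in("scene","top"):
    c=cam(n);cv2.imwrite(f"pics/{n}0.png",c["color"]);np.savez(f"{n}0.npz",**c)
    print(n,c["f"],np.round(c["view"],3).tolist())
print(robot.get_obs())
E
```

```text
scene 393.2691043023703 [[-0.8, 0.599, 0.008, 0.427], [0.474, 0.641, -0.603, -0.23], [-0.367, -0.479, -0.797, 1.268], [0.0, 0.0, 0.0, 1.0]]
top 501.5201523841934 [[0.02, -1.0, 0.01, 0.013], [-0.997, -0.021, -0.069, 0.582], [0.07, -0.009, -0.998, 1.398], [0.0, 0.0, 0.0, 1.0]]
{'time': 0.1, 'q': array([-1.49651507e+00,  5.28385286e-01,  1.43378015e+00, -3.44912932e-05,
        1.18140242e+00, -1.78491825e-01]), 'joint_velocities': array([ 7.77191408e-04, -2.33146328e-03, -4.10451994e-03,  5.82241836e-05,
        5.68370831e-04,  1.12227630e-03]), 'joint_torque': array([-3.84861851e-04, -4.40986061e+01, -1.77151179e+01,  6.35441369e-02,
        5.33700536e-02, -4.35857635e-05]), 'position': array([ 0.15628288, -0.60449169,  0.23866013]), 'tool_rot': array([ 9.92022536e-01,  1.26056783e-01,  3.55092899e-05, -9.87088337e-04]), 'ft_force': array([-0.19821989,  0.28133643, -0.98121858]), 'moment': array([-0.0432597 ,  0.00686319,  0.01673814]), 'grip_force': 0.0, 'grip_width': 0.08727703792115782}
```

View pics/top0.png

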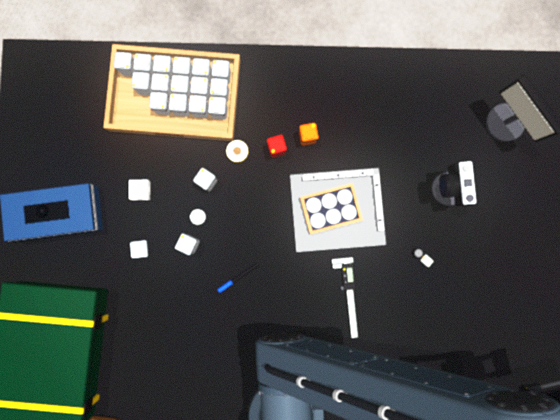

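View pics/scene0.png

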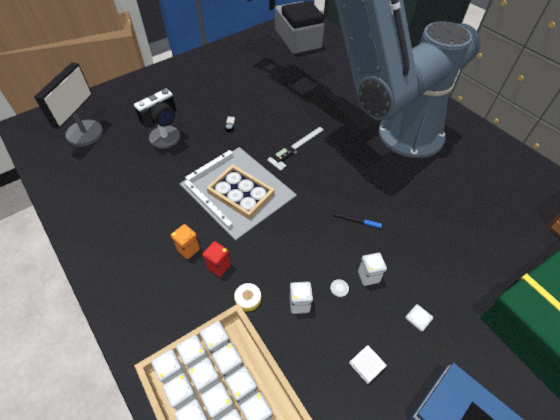

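Top view candidates for the tubes:
- White blocks at (204,180) and (187,244) with yellow dots, either side of the capsule (198,217). These are the tubes.
- (140,190) is the flip stack and (139,249) the spare lid.
- (277,146) red and (309,133) orange are decoys.
- The tubes in the stock tray at about (180,80) are fixed.

The photo board is at (338,210), with stops along its top and right. The tray is askew at (332,209).

```bash
python3 - <<'E'
from h import *
c=dict(np.load("top0.npz"));s=dict(np.load("scene0.npz"))
P=cloud(c);img=c["color"];hsv=cv2.cvtColor(img,cv2.COLOR_BGR2HSV)
X,Y,Z=P[...,0],P[...,1],P[...,2]
# tubes: tops
for (u,v) in((204,180),(187,244)):
    m=np.zeros(Z.shape,np.uint8);w=np.s_[v-20:v+20,u-20:u+20]
    m[w]=((Z[w]>0.06)&(Z[w]<0.095)&(hsv[w][...,2]>90))
    p=np.argwhere(m)[:,::-1].astype(float);W=ray(c,p,0.076)[:,:2]
    r=cv2.minAreaRect((W*1000).astype(np.float32));print("tube",np.median(Z[m>0]),len(p),r)
# board bits
roi=np.zeros(Z.shape,bool);roi[160:260,283:395]=1
wood=roi&(hsv[...,0]>8)&(hsv[...,0]<25)&(hsv[...,1]>90)&(hsv[...,2]>80)
W=ray(c,np.argwhere(wood)[:,::-1].astype(float),0.030)[:,:2]
r=cv2.minAreaRect((W*1000).astype(np.float32));print("tray",r,cv2.boxPoints(r))
P6=np.argwhere(roi&(hsv[...,1]<60)&(hsv[...,2]>90))[:,::-1].astype(float)
W=ray(c,P6,0.006)[:,:2];print("board",(r:=cv2.minAreaRect((W*1000).astype(np.float32))),cv2.boxPoints(r))
a=cv2.resize(img[160:260,283:395],None,fx=5,fy=5,interpolation=cv2.INTER_CUBIC);b=cv2.resize(img[165:265,150:225],None,fx=5,fy=5,interpolation=cv2.INTER_CUBIC)
cv2.imwrite("pics/close.png",cv2.resize(np.hstack([a,b]),None,fx=.85,fy=.85))
E
```

```text
tube 0.07555464763393412 289 ((647.7200317382812, 235.7998046875), (47.79902267456055, 45.28590393066406), 57.468849182128906)
tube 0.07599269474932491 297 ((469.59869384765625, 280.0406494140625), (45.99883270263672, 45.640750885009766), 65.10664367675781)
tray ((576.2838745117188, -114.40528106689453), (102.11725616455078, 150.26504516601562), 15.903231620788574) [[ 506.59213   -56.139145]
 [ 547.76685  -200.65292 ]
 [ 645.9756   -172.67142 ]
 [ 604.8009    -28.157639]]
board ((561.424072265625, -139.24490356445312), (257.46630859375, 261.3111572265625), 5.7464599609375) [[ 420.25574    -22.13552  ]
 [ 446.41992   -282.1335   ]
 [ 702.5924    -256.35428  ]
 [ 676.4282       3.6437073]]
```

View pics/close.png

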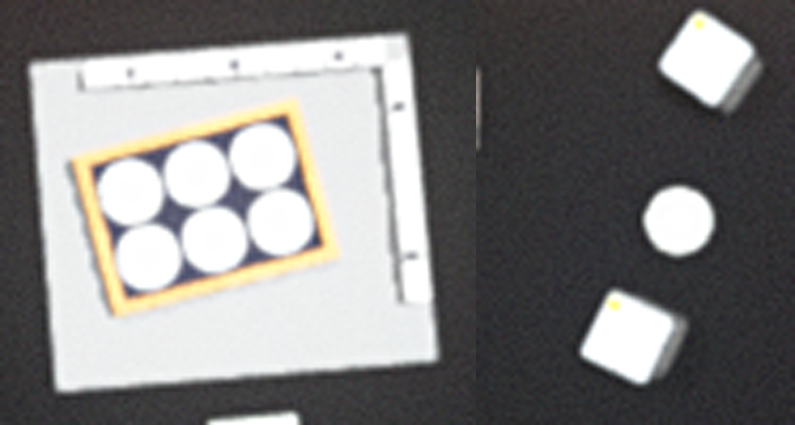

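The close crop shows the board corners at crop (30,63), (57,390) and (438,360), with the stops' inner corner near (382,68). The tray is clearly askew by about 10°, and both chosen tubes have yellow dots on their lids.

```bash
python3 - <<'E'
from h import *
c=dict(np.load("top0.npz"));P=cloud(c);img=c["color"]
roi=np.s_[160:260,283:395]
hsv=cv2.cvtColor(img,cv2.COLOR_BGR2HSV)
m=np.zeros(img.shape[:2],np.uint8);m[roi]=(hsv[roi][...,2]>110)
m=cv2.morphologyEx(m,cv2.MORPH_CLOSE,np.ones((9,9)))
n,l,st,_=cv2.connectedComponentsWithStats(m);k=1+st[1:,4].argmax()
cn=max(cv2.findContours((l==k).astype(np.uint8),0,1)[0],key=cv2.contourArea)
pts=cn[:,0].astype(float)
def edge(A,B):
    A,B=map(np.array,(A,B));d=(B-A)/np.linalg.norm(B-A);r=pts-A;t=r@d;q=np.abs(r@[-d[1],d[0]])
    W=ray(c,pts[(q<3)&(t>8)&(t<np.linalg.norm(B-A)-8)],0.006)[:,:2]
    v=cv2.fitLine(W.astype(np.float32),cv2.DIST_HUBER,0,.001,.001)[:,0];return v
g=lambda x,y:(283+x/4.25,160+y/4.25)
L=edge(g(30,63),g(57,390));B=edge(g(57,390),g(438,360))
print(L,B,np.degrees(np.arctan2(L[1],L[0])),np.degrees(np.arctan2(B[1],B[0])))
yaw=np.mean([np.arctan(L[1]/L[0]),np.arctan(-B[0]/B[1])])
ex=np.array([np.cos(yaw),np.sin(yaw)]);ey=np.array([-ex[1],ex[0]])
s=np.linalg.solve(np.c_[L[:2],-B[:2]],B[2:]-L[2:]);BL=L[2:]+s[0]*L[:2]
O=BL+.2*ex-.235*ey
print("yaw",yaw,"origin",O)
ic=ray(c,[g(382,67)],0.024)[0,:2];print("stop corner seen",ic)
home=O-.055*ex+.077*ey;print("home",home)
T=np.array([.5763,-.1144]);d=T-O;print("tray in board",d@ex,d@ey)
Z=P[...,2]
mm=(np.abs((P[...,:2]-O)@ex+.06)<.12)&(np.abs((P[...,:2]-O)@ey-.1)<.12)
stp=P[mm&(Z>.018)&(Z<.03)&(hsv[...,1]<60)]
q=np.c_[(stp[:,:2]-O)@ex,(stp[:,:2]-O)@ey]
f=q[(q[:,0]>-.015)&(q[:,1]>.05)];print("far stop x range",np.percentile(f[:,0],[3,97]) if len(f) else 0)
f=q[(q[:,1]<.015)&(q[:,0]<-.03)];print("side stop y range",np.percentile(f[:,1],[3,97]) if len(f) else 0)
E
```

```text
[ 0.99503034  0.09957218  0.5638595  -0.00970116] [ 0.10470235 -0.9945036   0.46330845 -0.12228962] 5.714535 -83.989975
yaw 0.10231602 origin [ 0.6755833  -0.23417564]
stop corner seen [ 0.67321821 -0.23503546]
home [ 0.61300635 -0.16319591]
tray in board -0.0865304843504288 0.12928980316304564
far stop x range [0.00102838 0.01492667]
side stop y range [-0.0138177   0.00022046]
```

```bash
cat >> h.py <<'E'
from scipy.spatial.transform import Rotation as R_
YAW=.1023;O=np.array([.675,-.2344]);ex=np.array([np.cos(YAW),np.sin(YAW)]);ey=np.array([-ex[1],ex[0]])
def b2w(x,y): return O+x*ex+y*ey
def go(x,y,z,phi=None):
    o=robot.get_obs();R=R_.from_quat(o["tool_rot"]);p=o["position"]
    d=R.inv().apply(np.array([x,y,z])-p)*100;a=R.as_matrix()[:,0];f=np.arctan2(a[1],a[0])
    print("pos",p.round(4),"board",((p[:2]-O)@ex).round(4),((p[:2]-O)@ey).round(4),"phi",f.round(3),"F",o["ft_force"].round(1))
    print("shift cm",d.round(2),"rows",np.linalg.norm(d)/4.1, "twist",None if phi is None else np.degrees(-(phi-f)).round(1))
E
python3 - <<'E'
from h import *
go(*b2w(-.09,.245),.24,YAW+np.pi/2)
c=dict(np.load("top0.npz"))
for n,u,v,z in(("red",277,146,.07),("orange",309,133,.07),("caliphead",343,263,.013),("roll",237,151,.02),("flip",140,190,.024)):
    w=ray(c,[(u,v)],z)[0,:2];print(n,w.round(3),((w-O)@ex).round(3),((w-O)@ey).round(3))
E
```

```text
pos [ 0.1563 -0.6045  0.2387] board -0.5538 -0.3152 phi 0.253 F [-0.2  0.3 -1. ]
shift cm [ 5.425e+01 -4.843e+01 -2.000e-02] rows 17.738241685581453 twist -81.4
red [0.744 0.039] 0.096 0.265
orange [ 0.782 -0.049] 0.125 0.174
caliphead [ 0.425 -0.154] -0.241 0.105
roll [0.736 0.152] 0.101 0.378
flip [0.619 0.422] 0.011 0.659
```

```bash
python3 -m pendant '[{"jaw":0.9,"linear":[3.0,-2.7,0],"twist":0},{"jaw":0.9,"linear":[3.0,-2.7,0],"twist":0},{"jaw":0.9,"linear":[3.0,-2.7,0],"twist":0},{"jaw":0.9,"linear":[3.0,-2.7,0],"twist":0},{"jaw":0.9,"linear":[3.0,-2.7,0],"twist":0},{"jaw":0.9,"linear":[3.0,-2.7,0],"twist":0},{"jaw":0.9,"linear":[3.0,-2.7,0],"twist":0},{"jaw":0.9,"linear":[3.0,-2.7,0],"twist":0},{"jaw":0.9,"linear":[3.0,-2.7,0],"twist":0},{"jaw":0.9,"linear":[3.0,-2.7,0],"twist":0},{"jaw":0.9,"linear":[3.0,-2.7,0],"twist":0},{"jaw":0.9,"linear":[3.0,-2.7,0],"twist":0}]'
python3 -m pendant '[{"jaw":0.9,"linear":[3.0,-2.7,0],"twist":0},{"jaw":0.9,"linear":[3.0,-2.7,0],"twist":0},{"jaw":0.9,"linear":[3.0,-2.7,0],"twist":0},{"jaw":0.9,"linear":[3.0,-2.7,0],"twist":0},{"jaw":0.9,"linear":[3.0,-2.7,0],"twist":0},{"jaw":0.9,"linear":[3.0,-2.7,0],"twist":0},{"jaw":0.9,"linear":[0,0,0],"twist":0}]'
python3 -m pendant '[{"jaw":0.9,"linear":[0,0,0],"twist":-7},{"jaw":0.9,"linear":[0,0,0],"twist":-7},{"jaw":0.9,"linear":[0,0,0],"twist":-7},{"jaw":0.9,"linear":[0,0,0],"twist":-7},{"jaw":0.9,"linear":[0,0,0],"twist":-7},{"jaw":0.9,"linear":[0,0,0],"twist":-7},{"jaw":0.9,"linear":[0,0,0],"twist":-7},{"jaw":0.9,"linear":[0,0,0],"twist":-7},{"jaw":0.9,"linear":[0,0,0],"twist":-7},{"jaw":0.9,"linear":[0,0,0],"twist":-7},{"jaw":0.9,"linear":[0,0,0],"twist":-7},{"jaw":0.9,"linear":[0,0,0],"twist":-4.4}]'
python3 -c "
from h import *
go(*b2w(-.09,.245),.03,YAW+np.pi/2)"
```

```text
time: 1.1
position: [0.4244, -0.1994, 0.2394]
tool_rot: [0.992, 0.126, -0.0, -0.0]
ft_force: [1.3, -0.9, -1.4]
grip_width: 0.0786
grip_force: 0.0
time: 1.68
position: [0.561, 0.0062, 0.2395]
tool_rot: [0.992, 0.129, 0.002, -0.001]
ft_force: [-0.4, -0.1, 1.1]
grip_width: 0.0778
grip_force: 0.0
time: 2.68
position: [0.557, 0.0001, 0.2391]
tool_rot: [0.668, 0.744, -0.0, -0.001]
ft_force: [0.6, -0.8, 1.0]
grip_width: 0.0785
grip_force: 0.0
pos [5.570e-01 1.000e-04 2.391e-01] board -0.0934 0.2454 phi 1.679 F [ 0.6 -0.8  1. ]
shift cm [-0.04  0.37 20.91] rows 5.100759219587623 twist 0.3
```

```bash
python3 -m pendant '[{"jaw":0.9,"linear":[0,0.3,4],"twist":0.3},{"jaw":0.9,"linear":[0,0,4],"twist":0},{"jaw":0.9,"linear":[0,0,4],"twist":0},{"jaw":0.9,"linear":[0,0,4],"twist":0},{"jaw":0.9,"linear":[0,0,3],"twist":0},{"jaw":0.9,"linear":[0,0,1.8],"twist":0},{"jaw":0.9,"linear":[0,0,0],"twist":0}]'
python3 -m pendant '[{"jaw":0.9,"linear":[-0.7,0,0],"twist":0},{"jaw":0.9,"linear":[-0.7,0,0],"twist":0},{"jaw":0.9,"linear":[-0.5,0,0],"twist":0},{"jaw":0.9,"linear":[-0.5,0,0],"twist":0},{"jaw":0.9,"linear":[-0.5,0,0],"twist":0},{"jaw":0.9,"linear":[-0.5,0,0],"twist":0},{"jaw":0.9,"linear":[-0.5,0,0],"twist":0},{"jaw":0.9,"linear":[-0.5,0,0],"twist":0},{"jaw":0.9,"linear":[0,0,0],"twist":0}]'
python3 -c "
from h import *
go(*b2w(-.09,.17),.03,YAW+np.pi/2)
c=cam('top');cv2.imwrite('pics/p1.png',cv2.resize(c['color'][140:280,260:410],None,fx=4,fy=4))"
```

```text
time: 3.27
position: [0.5571, 0.001, 0.0273]
tool_rot: [0.672, 0.741, -0.002, -0.004]
ft_force: [-0.4, -0.3, 1.3]
grip_width: 0.0786
grip_force: 0.0
time: 4.02
position: [0.5659, -0.0439, 0.0324]
tool_rot: [0.672, 0.741, 0.001, 0.001]
ft_force: [0.9, 1.4, 0.2]
grip_width: 0.0781
grip_force: 0.2
pos [ 0.5659 -0.0439  0.0324] board -0.0891 0.2006 phi 1.668 F [0.9 1.4 0.2]
shift cm [-3.06 -0.07  0.24] rows 0.7497746043982967 twist -0.3
```

View pics/p1.png

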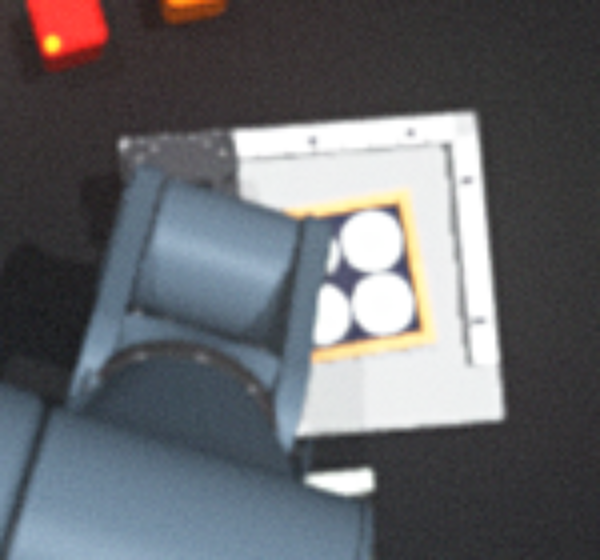

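The tray's right edge runs from (405,190) to (435,345). It is nearly parallel to the side stop and about 30 mm short of it, so I keep pushing.

```bash
python3 -m pendant '[{"jaw":0.9,"linear":[-0.5,0,0.1],"twist":0},{"jaw":0.9,"linear":[-0.5,0,0],"twist":0},{"jaw":0.9,"linear":[-0.5,0,0],"twist":0},{"jaw":0.9,"linear":[-0.5,0,0],"twist":0},{"jaw":0.9,"linear":[-0.5,0,0],"twist":0},{"jaw":0.9,"linear":[-0.3,0,0],"twist":0},{"jaw":0.9,"linear":[0,0,0],"twist":0}]'
python3 -m pendant '[{"jaw":0.9,"linear":[-0.2,0,0],"twist":0},{"jaw":0.9,"linear":[-0.2,0,0],"twist":0},{"jaw":0.9,"linear":[-0.2,0,0],"twist":0},{"jaw":0.9,"linear":[0,0,0],"twist":0}]'
python3 -c "
from h import *
go(*b2w(-.09,.1635),.03,YAW+np.pi/2)"
```

```text
time: 4.65
position: [0.567, -0.0716, 0.0304]
tool_rot: [0.672, 0.74, -0.0, -0.001]
ft_force: [-0.6, 1.7, 0.9]
grip_width: 0.0782
grip_force: 0.9
time: 4.98
position: [0.5676, -0.0771, 0.0303]
tool_rot: [0.672, 0.741, -0.0, -0.001]
ft_force: [-0.9, 3.5, 1.4]
grip_width: 0.0782
grip_force: 1.5
pos [ 0.5676 -0.0771  0.0303] board -0.0908 0.1675 phi 1.668 F [-0.9  3.5  1.4]
shift cm [-0.4   0.08  0.03] rows 0.09935886240098368 twist -0.3
```

```bash
python3 -m pendant '[{"jaw":0.9,"linear":[1,0,0],"twist":0},{"jaw":0.9,"linear":[0,0,-4],"twist":0},{"jaw":0.9,"linear":[0,0,-4],"twist":0},{"jaw":0.9,"linear":[0,0,-2],"twist":7},{"jaw":0.9,"linear":[0,0,0],"twist":7},{"jaw":0.9,"linear":[0,0,0],"twist":7},{"jaw":0.9,"linear":[0,0,0],"twist":7},{"jaw":0.9,"linear":[0,0,0],"twist":7},{"jaw":0.9,"linear":[0,0,0],"twist":7},{"jaw":0.9,"linear":[0,0,0],"twist":7}]'
python3 -m pendant '[{"jaw":0.9,"linear":[0,0,0],"twist":7},{"jaw":0.9,"linear":[0,0,0],"twist":7},{"jaw":0.9,"linear":[0,0,0],"twist":7},{"jaw":0.9,"linear":[0,0,0],"twist":7},{"jaw":0.9,"linear":[0,0,0],"twist":7},{"jaw":0.9,"linear":[0,0,0],"twist":6},{"jaw":0.9,"linear":[0,0,0],"twist":0}]'
python3 -c "
from h import *
go(*b2w(-.168,.085),.03,YAW)
c=cam('top');cv2.imwrite('pics/p2.png',cv2.resize(c['color'][140:280,260:410],None,fx=4,fy=4))"
```

```text
time: 5.82
position: [0.5676, -0.0672, 0.1305]
tool_rot: [0.92, 0.393, 0.0, 0.001]
ft_force: [-1.0, -1.1, -0.0]
grip_width: 0.0782
grip_force: 0.0
time: 6.4
position: [0.5676, -0.0672, 0.1304]
tool_rot: [0.999, 0.048, 0.0, 0.001]
ft_force: [-0.9, -0.2, 0.3]
grip_width: 0.0783
grip_force: 0.0
pos [ 0.5676 -0.0672  0.1304] board -0.0898 0.1773 phi 0.096 F [-0.9 -0.2  0.3]
shift cm [-7.78  9.26 10.05] rows 3.8356463662797395 twist -0.3
```

Shifting behind the tray's near side, descending, then pushing +x.

```bash
python3 -m pendant '[{"jaw":0.9,"linear":[-2.6,3.1,0],"twist":-0.3},{"jaw":0.9,"linear":[-2.6,3.1,0],"twist":0},{"jaw":0.9,"linear":[-2.6,3.1,0],"twist":0},{"jaw":0.9,"linear":[0,0,3],"twist":0},{"jaw":0.9,"linear":[0,0,4],"twist":0},{"jaw":0.9,"linear":[0,0,2],"twist":0},{"jaw":0.9,"linear":[0,0,1],"twist":0},{"jaw":0.9,"linear":[0,0,0],"twist":0}]'
python3 -m pendant '[{"jaw":0.9,"linear":[0.5,0,0],"twist":0},{"jaw":0.9,"linear":[0.5,0,0],"twist":0},{"jaw":0.9,"linear":[0.5,0,0],"twist":0},{"jaw":0.9,"linear":[0.5,0,0],"twist":0},{"jaw":0.9,"linear":[0.5,0,0],"twist":0},{"jaw":0.9,"linear":[0.5,0,0],"twist":0},{"jaw":0.9,"linear":[0.5,0,0],"twist":0},{"jaw":0.9,"linear":[0.5,0,0],"twist":0},{"jaw":0.9,"linear":[0.3,0,0],"twist":0},{"jaw":0.9,"linear":[0,0,0],"twist":0}]'
python3 -m pendant '[{"jaw":0.9,"linear":[0.2,0,0],"twist":0},{"jaw":0.9,"linear":[0.2,0,0],"twist":0},{"jaw":0.9,"linear":[0.2,0,0],"twist":0},{"jaw":0.9,"linear":[0,0,0],"twist":0}]'
python3 -c "
from h import *
go(*b2w(-.1195,.085),.03,YAW)"
```

```text
time: 7.12
position: [0.4978, -0.1668, 0.0285]
tool_rot: [0.999, 0.052, -0.002, -0.001]
ft_force: [-0.8, -0.2, 0.3]
grip_width: 0.0782
grip_force: 0.0
time: 7.95
position: [0.5424, -0.1626, 0.0313]
tool_rot: [0.999, 0.052, 0.0, 0.0]
ft_force: [-3.3, 0.7, 1.2]
grip_width: 0.0783
grip_force: 1.2
time: 8.28
position: [0.5474, -0.162, 0.0308]
tool_rot: [0.999, 0.051, -0.0, -0.0]
ft_force: [-4.1, 0.3, 3.1]
grip_width: 0.0788
grip_force: 2.1
pos [ 0.5474 -0.162   0.0308] board -0.1195 0.085 phi 0.103 F [-4.1  0.3  3.1]
shift cm [0.   0.   0.08] rows 0.01940532482306341 twist 0.0
```

```bash
python3 -m pendant '[{"jaw":0.9,"linear":[0.15,0,0],"twist":0},{"jaw":0.9,"linear":[0.15,0,0],"twist":0},{"jaw":0.9,"linear":[0.1,0,0],"twist":0},{"jaw":0.9,"linear":[0,0,0],"twist":0},{"jaw":0.9,"linear":[0,0,0],"twist":0}]'
python3 -c "
from h import *
go(*b2w(-.1195,.085),.03,YAW)
c=cam('top');cv2.imwrite('pics/p3.png',cv2.resize(c['color'][140:280,260:410],None,fx=4,fy=4))"
```

```text
time: 8.7
position: [0.5481, -0.1617, 0.0307]
tool_rot: [0.999, 0.051, -0.004, -0.001]
ft_force: [-11.1, -3.8, 8.8]
grip_width: 0.0785
grip_force: 5.9
pos [ 0.5481 -0.1617  0.0307] board -0.1188 0.0853 phi 0.103 F [-11.1  -3.8   8.8]
shift cm [-0.07  0.03  0.07] rows 0.02551160525015199 twist 0.0
```

View pics/p3.png

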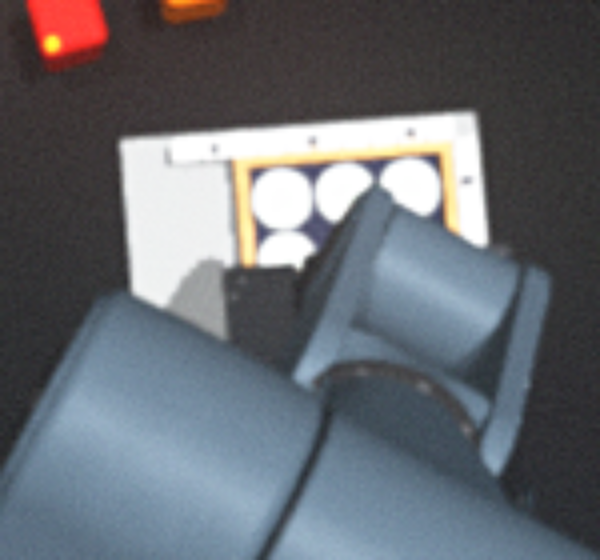

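The picture shows the tray's top edge lying along the far stop, with its right edge at x≈455 close to the side stop. Last step for the tray is a seating push along −y.

```bash
python3 -m pendant '[{"jaw":0.9,"linear":[-1.5,0,0],"twist":0},{"jaw":0.9,"linear":[0,0,-4],"twist":0},{"jaw":0.9,"linear":[0,0,-4],"twist":0},{"jaw":0.9,"linear":[0,0,-2],"twist":-6},{"jaw":0.9,"linear":[0,0,0],"twist":-7},{"jaw":0.9,"linear":[0,0,0],"twist":-7},{"jaw":0.9,"linear":[0,0,0],"twist":-7},{"jaw":0.9,"linear":[0,0,0],"twist":-7},{"jaw":0.9,"linear":[0,0,0],"twist":-7},{"jaw":0.9,"linear":[0,0,0],"twist":-7}]'
python3 -m pendant '[{"jaw":0.9,"linear":[0,0,0],"twist":-7},{"jaw":0.9,"linear":[0,0,0],"twist":-7},{"jaw":0.9,"linear":[0,0,0],"twist":-7},{"jaw":0.9,"linear":[0,0,0],"twist":-7},{"jaw":0.9,"linear":[0,0,0],"twist":-7},{"jaw":0.9,"linear":[0,0,0],"twist":-7},{"jaw":0.9,"linear":[0,0,0],"twist":0}]'
python3 -c "
from h import *
go(*b2w(-.062,.185),.03,YAW+np.pi/2)"
```

```text
time: 9.58
position: [0.5388, -0.164, 0.131]
tool_rot: [0.89, 0.456, 0.002, 0.002]
ft_force: [-0.4, 0.2, 1.0]
grip_width: 0.0786
grip_force: 0.0
time: 10.17
position: [0.5385, -0.1639, 0.1309]
tool_rot: [0.669, 0.743, 0.001, 0.002]
ft_force: [1.0, -0.1, -0.1]
grip_width: 0.0783
grip_force: 0.0
pos [ 0.5385 -0.1639  0.1309] board -0.1286 0.0841 phi 1.675 F [ 1.  -0.1 -0.1]
shift cm [10.1   6.64 10.1 ] rows 3.841150953213307 twist 0.1
```

```bash
python3 -m pendant '[{"jaw":0.9,"linear":[3.4,2.2,0],"twist":0},{"jaw":0.9,"linear":[3.4,2.2,0],"twist":0},{"jaw":0.9,"linear":[3.3,2.2,0],"twist":0},{"jaw":0.9,"linear":[0,0,3],"twist":0},{"jaw":0.9,"linear":[0,0,4],"twist":0},{"jaw":0.9,"linear":[0,0,2],"twist":0},{"jaw":0.9,"linear":[0,0,1.1],"twist":0},{"jaw":0.9,"linear":[0,0,0],"twist":0}]'
python3 -m pendant '[{"jaw":0.9,"linear":[-0.5,0,0],"twist":0},{"jaw":0.9,"linear":[-0.5,0,0],"twist":0},{"jaw":0.9,"linear":[-0.4,0,0],"twist":0},{"jaw":0.9,"linear":[-0.2,0,0],"twist":0},{"jaw":0.9,"linear":[-0.2,0,0],"twist":0},{"jaw":0.9,"linear":[-0.2,0,0],"twist":0},{"jaw":0.9,"linear":[-0.2,0,0],"twist":0},{"jaw":0.9,"linear":[0,0,0],"twist":0},{"jaw":0.9,"linear":[0,0,0],"twist":0}]'
python3 -c "
from h import *
go(*b2w(-.062,.1635),.03,YAW+np.pi/2)"
```

```text
time: 10.83
position: [0.5913, -0.0557, 0.0271]
tool_rot: [0.671, 0.742, -0.001, -0.001]
ft_force: [0.8, -0.0, 0.4]
grip_width: 0.0782
grip_force: 0.0
time: 11.58
position: [0.5947, -0.0767, 0.0307]
tool_rot: [0.67, 0.742, 0.001, -0.0]
ft_force: [0.1, 5.5, 4.6]
grip_width: 0.0781
grip_force: 2.9
pos [ 0.5947 -0.0767  0.0307] board -0.0638 0.1651 phi 1.673 F [0.1 5.5 4.6]
shift cm [-0.16  0.18  0.07] rows 0.06046420757229159 twist -0.0
```

```bash
python3 -m pendant '[{"jaw":0.9,"linear":[-0.2,0,0],"twist":0},{"jaw":0.9,"linear":[-0.1,0,0],"twist":0},{"jaw":0.9,"linear":[0,0,0],"twist":0},{"jaw":0.9,"linear":[0,0,0],"twist":0}]'
python3 -m pendant '[{"jaw":0.9,"linear":[-0.2,0,0],"twist":0},{"jaw":0.9,"linear":[0,0,0],"twist":0},{"jaw":0.9,"linear":[0,0,0],"twist":0}]'
python3 -c "
from h import *
go(*b2w(-.062,.1635),.03,YAW+np.pi/2)"
```

```text
time: 11.92
position: [0.5947, -0.0769, 0.0307]
tool_rot: [0.67, 0.742, 0.002, -0.002]
ft_force: [2.0, 14.5, 5.7]
grip_width: 0.0783
grip_force: 6.9
time: 12.17
position: [0.5947, -0.0771, 0.0307]
tool_rot: [0.67, 0.742, 0.003, -0.003]
ft_force: [1.5, 19.6, 6.2]
grip_width: 0.0785
grip_force: 9.6
pos [ 0.5947 -0.0771  0.0307] board -0.0638 0.1647 phi 1.673 F [ 1.5 19.6  6.2]
shift cm [-0.12  0.18  0.07] rows 0.0557888653643637 twist 0.0
```

```bash
python3 -m pendant '[{"jaw":1,"linear":[1.5,0,0],"twist":0},{"jaw":1,"linear":[0,0,-4],"twist":0},{"jaw":1,"linear":[0,0,-4],"twist":0},{"jaw":1,"linear":[0,0,-4],"twist":6.4},{"jaw":1,"linear":[0,0,-1],"twist":6.4},{"jaw":1,"linear":[0,0,0],"twist":6.4},{"jaw":1,"linear":[0,0,0],"twist":6.4},{"jaw":1,"linear":[0,0,0],"twist":6.4},{"jaw":1,"linear":[0,0,0],"twist":6.4},{"jaw":1,"linear":[0,0,0],"twist":0}]'
python3 -c "
from h import *
go(.6477,.2358,.16,np.radians(57.5))"
```

```text
time: 13.0
position: [0.5931, -0.0683, 0.1599]
tool_rot: [0.877, 0.48, -0.0, 0.0]
ft_force: [-0.1, -1.7, 0.4]
grip_width: 0.0871
grip_force: 0.0
pos [ 0.5931 -0.0683  0.1599] board -0.0645 0.1736 phi 1.001 F [-0.1 -1.7  0.4]
shift cm [ 28.55 -11.81  -0.03] rows 7.534941390678252 twist -0.1
```

```bash
python3 -m pendant '[{"jaw":1,"linear":[3.55,-1.5,0],"twist":0},{"jaw":1,"linear":[3.55,-1.5,0],"twist":0},{"jaw":1,"linear":[3.55,-1.5,0],"twist":0},{"jaw":1,"linear":[3.55,-1.5,0],"twist":0},{"jaw":1,"linear":[3.55,-1.5,0],"twist":0},{"jaw":1,"linear":[3.6,-1.5,0],"twist":0},{"jaw":1,"linear":[3.6,-1.4,0],"twist":0},{"jaw":1,"linear":[3.6,-1.4,0],"twist":0},{"jaw":1,"linear":[0,0,0],"twist":0},{"jaw":1,"linear":[0,0,0],"twist":0}]'
python3 - <<'E'
from h import *
go(.6477,.2358,.045,np.radians(57.5))
c=cam("top");hsv=cv2.cvtColor(c["color"],cv2.COLOR_BGR2HSV)
m=np.zeros(hsv.shape[:2],bool);m[160:260,283:395]=1
m&=(hsv[...,0]>8)&(hsv[...,0]<25)&(hsv[...,1]>90)&(hsv[...,2]>80)
W=ray(c,np.argwhere(m)[:,::-1].astype(float),.03)[:,:2];W=np.c_[(W-O)@ex,(W-O)@ey]
print(cv2.minAreaRect((W*1000).astype(np.float32)))
cv2.imwrite('pics/p4.png',cv2.resize(c['color'][130:270,160:400],None,fx=3.3,fy=3.3))
E
```

```text
time: 13.83
position: [0.6469, 0.2383, 0.1593]
tool_rot: [0.875, 0.484, -0.0, 0.0]
ft_force: [0.4, -1.0, 0.4]
grip_width: 0.0869
grip_force: 0.0
pos [0.6469 0.2383 0.1593] board 0.0203 0.4731 phi 1.01 F [ 0.4 -1.   0.4]
shift cm [-0.16  0.2  11.43] rows 2.7874747620701483 twist 0.3
((-55.886695861816406, 79.47688293457031), (150.8543243408203, 105.10934448242188), 89.13239288330078)
```

View pics/p4.png

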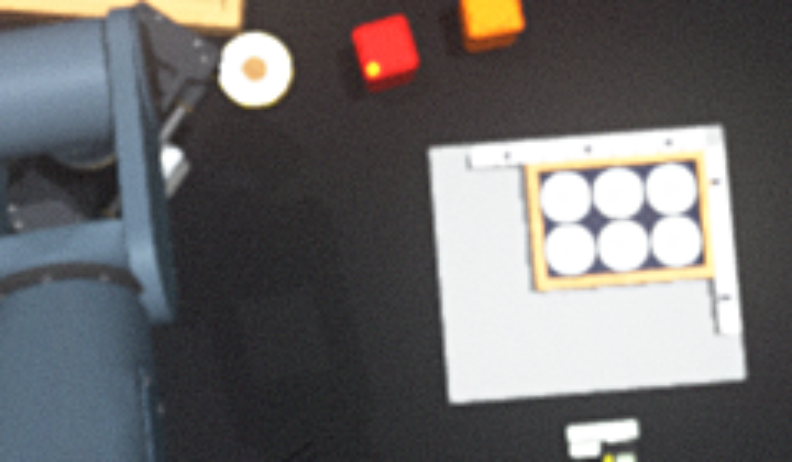

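The tray is flush in the corner of both stops, measured at (-56, 79) mm with about 1° of yaw. The gripper is over the upper tube, so I descend and grip.

```bash
python3 -m pendant '[{"jaw":1,"linear":[-0.2,0.2,2],"twist":0.3},{"jaw":1,"linear":[0,0,3],"twist":0},{"jaw":1,"linear":[0,0,3],"twist":0},{"jaw":1,"linear":[0,0,2],"twist":0},{"jaw":1,"linear":[0,0,1.3],"twist":0},{"jaw":1,"linear":[0,0,0],"twist":0},{"jaw":1,"linear":[0,0,0],"twist":0}]' 
python3 -m pendant '[{"jaw":0.65,"linear":[0,0,0],"twist":0},{"jaw":0.6,"linear":[0,0,0],"twist":0},{"jaw":0.5,"linear":[0,0,0],"twist":0},{"jaw":0.45,"linear":[0,0,0],"twist":0},{"jaw":0.4,"linear":[0,0,0],"twist":0},{"jaw":0.4,"linear":[0,0,0],"twist":0},{"jaw":0.4,"linear":[0,0,0],"twist":0},{"jaw":0.4,"linear":[0,0,0],"twist":0}]' 30
```

```text
time: 14.47
position: [0.6479, 0.232, 0.0464]
tool_rot: [0.878, 0.478, -0.001, -0.0]
ft_force: [0.0, 0.1, 0.1]
grip_width: 0.087
grip_force: 0.0
time: 15.13
position: [0.6475, 0.2336, 0.0467]
tool_rot: [0.878, 0.479, -0.0, -0.0]
ft_force: [-1.6, 0.0, 2.4]
grip_width: 0.046
grip_force: 30.0
```

```bash
python3 -m pendant '[{"jaw":0.4,"linear":[0,0,-0.5],"twist":0},{"jaw":0.4,"linear":[0,0,-1],"twist":0},{"jaw":0.4,"linear":[0,0,-1],"twist":0},{"jaw":0.4,"linear":[0,0,-0.5],"twist":0},{"jaw":0.4,"linear":[0,0,0],"twist":0},{"jaw":0.4,"linear":[0,0,0],"twist":0},{"jaw":0.4,"linear":[0,0,0],"twist":0},{"jaw":0.4,"linear":[0,0,0],"twist":0}]'
for i in 1 2 3; do python3 -m pendant '[{"jaw":0.4,"linear":[0,0,0],"twist":0}]' | grep ft_; done
python3 -c "
from h import *
for i in range(4): cams.camera('top'); print(robot.get_obs()['ft_force'].round(2),robot.get_obs()['joint_torque'].round(2))"
```

```text
time: 15.8
position: [0.6474, 0.2332, 0.076]
tool_rot: [0.878, 0.479, -0.001, -0.0]
ft_force: [0.0, -0.2, -5.8]
grip_width: 0.0458
grip_force: 30.0
ft_force: [-0.4, -0.0, -6.4]
ft_force: [0.4, 0.1, -6.5]
ft_force: [-0.4, -0.6, -6.2]
[ 0.26  0.13 -5.33] [ 0.000e+00 -5.637e+01 -1.596e+01  8.000e-02 -4.000e-02 -0.000e+00]
[-0.62 -0.83 -7.51] [ 0.000e+00 -5.636e+01 -1.597e+01  9.000e-02 -4.000e-02 -0.000e+00]
[ 0.36  0.76 -6.34] [-0.000e+00 -5.636e+01 -1.597e+01  9.000e-02 -4.000e-02 -0.000e+00]
[ 0.31  0.3  -6.25] [ 0.000e+00 -5.636e+01 -1.598e+01  9.000e-02 -4.000e-02 -0.000e+00]
```

About 6.3 N. I set it down and feel the other.

```bash
python3 -m pendant '[{"jaw":0.4,"linear":[0,0,1],"twist":0},{"jaw":0.4,"linear":[0,0,1],"twist":0},{"jaw":0.4,"linear":[0,0,0.5],"twist":0},{"jaw":0.4,"linear":[0,0,0.25],"twist":0},{"jaw":0.4,"linear":[0,0,0.25],"twist":0},{"jaw":0.4,"linear":[0,0,0],"twist":0},{"jaw":0.4,"linear":[0,0,0],"twist":0}]'
python3 -m pendant '[{"jaw":0.6,"linear":[0,0,0],"twist":0},{"jaw":0.8,"linear":[0,0,0],"twist":0},{"jaw":1,"linear":[0,0,0],"twist":0},{"jaw":1,"linear":[0,0,0],"twist":0},{"jaw":1,"linear":[0,0,0],"twist":0},{"jaw":1,"linear":[0,0,-2],"twist":0},{"jaw":1,"linear":[0,0,-4],"twist":0},{"jaw":1,"linear":[0,0,-4],"twist":0},{"jaw":1,"linear":[0,0,-1.5],"twist":0},{"jaw":1,"linear":[0,0,0],"twist":0}]'
python3 -c "
from h import *
go(.4696,.2800,.16,np.radians(65.1))"
```

```text
time: 16.83
position: [0.6479, 0.2334, 0.0467]
tool_rot: [0.878, 0.479, 0.0, -0.0]
ft_force: [-1.5, 0.0, -3.0]
grip_width: 0.0459
grip_force: 30.0
time: 17.67
position: [0.6517, 0.2342, 0.1679]
tool_rot: [0.878, 0.479, 0.006, 0.002]
ft_force: [0.2, 0.3, 0.6]
grip_width: 0.0865
grip_force: 0.0
pos [0.6517 0.2342 0.1679] board 0.0247 0.4685 phi 0.998 F [0.2 0.3 0.6]
shift cm [ -6.02 -17.79   0.58] rows 4.583926156904868 twist -7.9
```

```bash
python3 -m pendant '[{"jaw":1,"linear":[-1.2,-3.5,0],"twist":0},{"jaw":1,"linear":[-1.2,-3.5,0],"twist":0},{"jaw":1,"linear":[-1.2,-3.5,0],"twist":0},{"jaw":1,"linear":[-1.2,-3.5,0],"twist":0},{"jaw":1,"linear":[-1.2,-3.5,0],"twist":-4},{"jaw":1,"linear":[0,0,0],"twist":-3.9},{"jaw":1,"linear":[0,0,0],"twist":0},{"jaw":1,"linear":[0,0,0],"twist":0}]'
python3 - <<'E'
from h import *
go(.4696,.2800,.045,np.radians(65.1))
c=cam("top");P=cloud(c);hsv=cv2.cvtColor(c["color"],cv2.COLOR_BGR2HSV);Z=P[...,2]
w=np.s_[160:200,184:224];m=np.zeros(Z.shape,bool);m[w]=(Z[w]>.06)&(Z[w]<.095)&(hsv[w][...,2]>90)
W=ray(c,np.argwhere(m)[:,::-1].astype(float),.076)[:,:2];print(cv2.minAreaRect((W*1000).astype(np.float32)))
E
```

```text
time: 18.33
position: [0.4687, 0.278, 0.1613]
tool_rot: [0.843, 0.537, 0.0, 0.0]
ft_force: [0.9, -0.2, 0.4]
grip_width: 0.0866
grip_force: 0.0
pos [0.4687 0.278  0.1613] board -0.1529 0.5308 phi 1.135 F [ 0.9 -0.2  0.4]
shift cm [ 2.200e-01 -1.000e-02  1.163e+01] rows 2.8359764107841303 twist -0.1
((648.3546142578125, 235.39511108398438), (47.798980712890625, 45.29289627075195), 57.46785354614258)
```

The upper tube still stands at (0.648, 0.235). Now the lower one.

```bash
python3 -m pendant '[{"jaw":1,"linear":[0.2,0,2],"twist":0},{"jaw":1,"linear":[0,0,3],"twist":0},{"jaw":1,"linear":[0,0,3],"twist":0},{"jaw":1,"linear":[0,0,2],"twist":0},{"jaw":1,"linear":[0,0,1.5],"twist":0},{"jaw":1,"linear":[0,0,0],"twist":0},{"jaw":1,"linear":[0,0,0],"twist":0}]' 
python3 -m pendant '[{"jaw":0.65,"linear":[0,0,0],"twist":0},{"jaw":0.6,"linear":[0,0,0],"twist":0},{"jaw":0.5,"linear":[0,0,0],"twist":0},{"jaw":0.45,"linear":[0,0,0],"twist":0},{"jaw":0.4,"linear":[0,0,0],"twist":0},{"jaw":0.4,"linear":[0,0,0],"twist":0},{"jaw":0.4,"linear":[0,0,0],"twist":0},{"jaw":0.4,"linear":[0,0,0],"twist":0}]' 30
python3 -m pendant '[{"jaw":0.4,"linear":[0,0,-0.5],"twist":0},{"jaw":0.4,"linear":[0,0,-1],"twist":0},{"jaw":0.4,"linear":[0,0,-1],"twist":0},{"jaw":0.4,"linear":[0,0,-0.5],"twist":0},{"jaw":0.4,"linear":[0,0,0],"twist":0},{"jaw":0.4,"linear":[0,0,0],"twist":0},{"jaw":0.4,"linear":[0,0,0],"twist":0},{"jaw":0.4,"linear":[0,0,0],"twist":0}]'
for i in 1 2 3 4 5; do python3 -m pendant '[{"jaw":0.4,"linear":[0,0,0],"twist":0}]' | grep ft_; done
```

```text
time: 18.97
position: [0.4701, 0.2791, 0.0455]
tool_rot: [0.844, 0.537, -0.001, -0.0]
ft_force: [1.0, 0.6, -0.8]
grip_width: 0.0871
grip_force: 0.0
time: 19.63
position: [0.4692, 0.2796, 0.0468]
tool_rot: [0.843, 0.538, 0.0, 0.0]
ft_force: [0.2, 0.0, 1.0]
grip_width: 0.0457
grip_force: 29.9
time: 20.3
position: [0.4688, 0.2794, 0.0763]
tool_rot: [0.843, 0.538, -0.0, -0.0]
ft_force: [-0.6, 0.3, -4.4]
grip_width: 0.0459
grip_force: 29.9
ft_force: [0.5, 0.6, -4.6]
ft_force: [-0.9, 0.9, -4.7]
ft_force: [-0.1, -0.4, -4.7]
ft_force: [0.1, 1.1, -4.5]
ft_force: [1.1, 0.7, -4.0]
```

This one reads 4.5 N against 6.3 N, so it is the lighter. I put it back and take the upper tube.

```bash
python3 -m pendant '[{"jaw":0.4,"linear":[0,0,1],"twist":0},{"jaw":0.4,"linear":[0,0,1],"twist":0},{"jaw":0.4,"linear":[0,0,0.5],"twist":0},{"jaw":0.4,"linear":[0,0,0.25],"twist":0},{"jaw":0.4,"linear":[0,0,0.3],"twist":0},{"jaw":0.4,"linear":[0,0,0],"twist":0},{"jaw":0.4,"linear":[0,0,0],"twist":0}]'
python3 -m pendant '[{"jaw":0.6,"linear":[0,0,0],"twist":0},{"jaw":0.8,"linear":[0,0,0],"twist":0},{"jaw":1,"linear":[0,0,0],"twist":0},{"jaw":1,"linear":[0,0,0],"twist":0},{"jaw":1,"linear":[0,0,0],"twist":0},{"jaw":1,"linear":[0,0,-2],"twist":0},{"jaw":1,"linear":[0,0,-4],"twist":0},{"jaw":1,"linear":[0,0,-4],"twist":0},{"jaw":1,"linear":[0,0,-1.5],"twist":0},{"jaw":1,"linear":[0,0,0],"twist":4},{"jaw":1,"linear":[0,0,0],"twist":3.7},{"jaw":1,"linear":[0,0,0],"twist":0}]'
python3 -c "
from h import *
go(.648,.2345,.16,np.radians(57.4))"
```

```text
time: 21.3
position: [0.4682, 0.2793, 0.0468]
tool_rot: [0.843, 0.538, -0.001, -0.0]
ft_force: [-2.6, -0.9, 4.7]
grip_width: 0.0458
grip_force: 30.0
time: 22.3
position: [0.4694, 0.2797, 0.1617]
tool_rot: [0.877, 0.48, 0.001, 0.0]
ft_force: [0.3, 0.0, -1.0]
grip_width: 0.087
grip_force: 0.0
pos [0.4694 0.2797 0.1617] board -0.152 0.5324 phi 1.0 F [ 0.3  0.  -1. ]
shift cm [ 5.84 17.47  0.2 ] rows 4.492494481397186 twist -0.1
```

```bash
python3 -m pendant '[{"jaw":1,"linear":[1.2,3.5,0],"twist":0},{"jaw":1,"linear":[1.2,3.5,0],"twist":0},{"jaw":1,"linear":[1.2,3.5,0],"twist":0},{"jaw":1,"linear":[1.2,3.5,0],"twist":0},{"jaw":1,"linear":[1.1,3.5,0],"twist":0},{"jaw":1,"linear":[0,0,0],"twist":0},{"jaw":1,"linear":[0,0,0],"twist":0},{"jaw":1,"linear":[0,0,0],"twist":0}]'
python3 -c "
from h import *
go(.648,.2345,.045,np.radians(57.4))"
```

```text
time: 22.97
position: [0.6472, 0.2347, 0.1598]
tool_rot: [0.877, 0.48, -0.001, -0.001]
ft_force: [-0.7, 0.4, -0.3]
grip_width: 0.0871
grip_force: 0.0
pos [0.6472 0.2347 0.1598] board 0.0203 0.4695 phi 1.002 F [-0.7  0.4 -0.3]
shift cm [ 0.05  0.11 11.48] rows 2.8004868885909535 twist 0.0
```

```bash
python3 -m pendant '[{"jaw":1,"linear":[0.1,0.1,2],"twist":0},{"jaw":1,"linear":[0,0,3],"twist":0},{"jaw":1,"linear":[0,0,3],"twist":0},{"jaw":1,"linear":[0,0,2],"twist":0},{"jaw":1,"linear":[0,0,1.3],"twist":0},{"jaw":1,"linear":[0,0,0],"twist":0},{"jaw":1,"linear":[0,0,0],"twist":0}]' 
python3 -m pendant '[{"jaw":0.65,"linear":[0,0,0],"twist":0},{"jaw":0.6,"linear":[0,0,0],"twist":0},{"jaw":0.5,"linear":[0,0,0],"twist":0},{"jaw":0.45,"linear":[0,0,0],"twist":0},{"jaw":0.4,"linear":[0,0,0],"twist":0},{"jaw":0.4,"linear":[0,0,0],"twist":0},{"jaw":0.4,"linear":[0,0,0],"twist":0},{"jaw":0.4,"linear":[0,0,0],"twist":0}]' 35
python3 -m pendant '[{"jaw":0.4,"linear":[0,0,-0.5],"twist":0},{"jaw":0.4,"linear":[0,0,-1],"twist":0},{"jaw":0.4,"linear":[0,0,-1],"twist":0},{"jaw":0.4,"linear":[0,0,-0.5],"twist":0},{"jaw":0.4,"linear":[0,0,0],"twist":0},{"jaw":0.4,"linear":[0,0,0],"twist":0},{"jaw":0.4,"linear":[0,0,0],"twist":0},{"jaw":0.4,"linear":[0,0,-1.5],"twist":0},{"jaw":0.4,"linear":[0,0,-2.5],"twist":0},{"jaw":0.4,"linear":[0,0,-2.5],"twist":0},{"jaw":0.4,"linear":[0,0,-1],"twist":0},{"jaw":0.4,"linear":[0,0,0],"twist":0}]'
python3 -c "
from h import *
go(*b2w(-.055,.077),.149,YAW)
go(*b2w(-.055,.077),.149,YAW+np.pi/2)"
```

```text
time: 23.55
position: [0.6488, 0.2358, 0.0479]
tool_rot: [0.877, 0.481, -0.001, -0.0]
ft_force: [0.8, 0.2, 0.7]
grip_width: 0.087
grip_force: 0.0
time: 24.22
position: [0.6494, 0.2354, 0.0482]
tool_rot: [0.877, 0.48, -0.0, -0.0]
ft_force: [-2.3, 0.5, 1.5]
grip_width: 0.0459
grip_force: 35.0
time: 25.22
position: [0.6519, 0.2357, 0.1562]
tool_rot: [0.877, 0.48, 0.003, 0.001]
ft_force: [1.2, 0.5, -6.6]
grip_width: 0.0459
grip_force: 35.0
pos [0.6519 0.2357 0.1562] board 0.025 0.47 phi 1.002 F [ 1.2  0.5 -6.6]
shift cm [-35.75  18.19   0.64] rows 9.784080640293427 twist 51.5
pos [0.6519 0.2357 0.1562] board 0.025 0.47 phi 1.002 F [ 1.2  0.5 -6.6]
shift cm [-35.75  18.19   0.64] rows 9.784080640293427 twist -38.5
```

```bash
python3 -m pendant '[{"jaw":0.4,"linear":[-1.4,0.7,0],"twist":0},{"jaw":0.4,"linear":[-2.8,1.4,0],"twist":0},{"jaw":0.4,"linear":[-3.6,1.8,0],"twist":0},{"jaw":0.4,"linear":[-3.6,1.8,0],"twist":0},{"jaw":0.4,"linear":[-3.6,1.8,0],"twist":0},{"jaw":0.4,"linear":[-3.6,1.8,0],"twist":0},{"jaw":0.4,"linear":[-3.6,1.8,0],"twist":0},{"jaw":0.4,"linear":[-3.6,1.8,0],"twist":0},{"jaw":0.4,"linear":[-3.6,1.8,0],"twist":0},{"jaw":0.4,"linear":[-2.8,1.5,0],"twist":0},{"jaw":0.4,"linear":[-2,1.1,0],"twist":0},{"jaw":0.4,"linear":[-1,0.7,0],"twist":0}]'
python3 -m pendant '[{"jaw":0.4,"linear":[0,0,0],"twist":-3},{"jaw":0.4,"linear":[0,0,0],"twist":-5},{"jaw":0.4,"linear":[0,0,0],"twist":-6},{"jaw":0.4,"linear":[0,0,0],"twist":-6},{"jaw":0.4,"linear":[0,0,0],"twist":-6},{"jaw":0.4,"linear":[0,0,0],"twist":-6},{"jaw":0.4,"linear":[0,0,0],"twist":-4},{"jaw":0.4,"linear":[0,0,0],"twist":-2.5},{"jaw":0.4,"linear":[0,0,0],"twist":0},{"jaw":0.4,"linear":[0,0,0],"twist":0},{"jaw":0.4,"linear":[0,0,0],"twist":0}]'
python3 -c "
from h import *
go(*b2w(-.055,.077),.151,YAW+np.pi/2)"
```

```text
time: 26.22
position: [0.6096, -0.1621, 0.151]
tool_rot: [0.878, 0.479, -0.002, -0.001]
ft_force: [0.5, 0.3, -6.5]
grip_width: 0.046
grip_force: 35.0
time: 27.13
position: [0.6111, -0.1577, 0.1522]
tool_rot: [0.67, 0.742, -0.0, -0.001]
ft_force: [-0.1, -0.7, -6.4]
grip_width: 0.0465
grip_force: 35.0
pos [ 0.6111 -0.1577  0.1522] board -0.0557 0.0828 phi 1.673 F [-0.1 -0.7 -6.4]
shift cm [-0.58  0.07  0.12] rows 0.1465001486714545 twist -0.0
```

```bash
python3 -m pendant '[{"jaw":0.4,"linear":[-0.3,0,0.1],"twist":0},{"jaw":0.4,"linear":[-0.3,0,0],"twist":0},{"jaw":0.4,"linear":[0,0,0],"twist":0},{"jaw":0.4,"linear":[0,0,0],"twist":0},{"jaw":0.4,"linear":[0,0,0],"twist":0},{"jaw":0.4,"linear":[0,0,0],"twist":0},{"jaw":0.4,"linear":[0,0,0],"twist":0},{"jaw":0.4,"linear":[0,0,0],"twist":0},{"jaw":0.4,"linear":[0,0,0],"twist":0},{"jaw":0.4,"linear":[0,0,0],"twist":0}]'
python3 -c "
from h import *
go(*b2w(-.055,.077),.151,YAW+np.pi/2)
cv2.imwrite('pics/end.png',cam('scene')['color'])"
```

```text
time: 27.97
position: [0.6122, -0.1642, 0.1521]
tool_rot: [0.67, 0.742, -0.0, 0.0]
ft_force: [0.8, 0.1, -7.7]
grip_width: 0.0458
grip_force: 35.0
pos [ 0.6122 -0.1642  0.1521] board -0.0553 0.0763 phi 1.674 F [ 0.8  0.1 -7.7]
shift cm [0.07 0.03 0.11] rows 0.03278136216494705 twist 0.0
```

View pics/end.png

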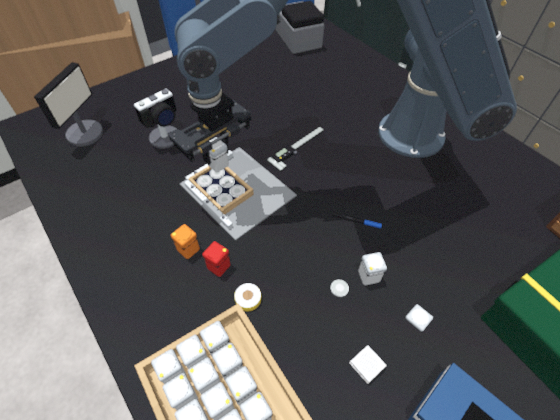

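The tray at (222,187) is in the corner of the stops, with the heavier tube held upright over its middle at (218,155). The lighter tube stands at (372,269), and the bystanders have not moved. Handing in.

```bash
python3 -c "
from rig import robot
print(robot.hand_in())"
```

```text
the job is handed in; nothing more can be done
None
```

I handed the job in at about 28 s: the tray sits flush against both stops, the lighter tube (about 4.5 N) is back standing on the table, and the heavier one (about 6.3 N) is held upright, square to the tray and about 8 cm above the coins over its middle; the hand-in returned no verdict.

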